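# Set a slide with the right spacer block and lock it

### The job

Set the slide so that the carriage's yellow pointer stands at the red clip: pick from the mat the one white block that is as long as the distance from the end stop's face to the middle of the red clip, lay it flat and lengthways along the middle of the rail in the gap, and push the carriage by its black post until the block is held snugly between carriage and stop. Then turn the orange lock lever until it points straight across the rail, towards the robot's side. Leave the other three blocks on their mat and do not disturb anything else.

Things in the scene. Friction and masses are not known exactly. Their poses are not given: they have to be found in the camera images.
- rig: Fixed aluminium slide rig on the table. Origin: on the table under the middle of its rail. Its y axis runs along the rail towards the end stop, z up. Base plate 135 (x, from -50 to +85) by 300 (y, -160 to +140) mm, its top 12 mm above the origin. The dark steel end stop is 60 mm wide (x), its working face at y = +100 mm, top at z = 47 mm. White scale strip along x = +68 mm.
- carriage (a joint): Position in m of the blue carriage along the rail; it slides stiffly (about 3 N) and stays where left. 0 = fully back; grows towards the end stop. The free gap between carriage front face and stop face is 110 mm minus this value. Carriage block 60 (x) by 50 (y) mm, top at z = 40 mm in the rig frame.
- post (a point): Top centre of the black upright post on the carriage by which it is pushed: 18 mm diameter, 30 mm high (z = 40 to 70 mm in the rig frame), 25 mm behind the carriage front face.
- pointer (a point): Tip of the carriage's yellow pointer, level with the carriage's front face along the rail, beside the scale strip.
- clip_red: Red clip on the scale strip, 22 (x) by 8 (y) by 8 mm, axes as the rig, origin at its underside centre. Its distance along the rail from the stop face is 24, 38, 52 or 66 mm. Three grey clips of the same shape sit at the other three places and mean nothing today.
- lock (a joint): Angle in rad of the orange lock lever, which turns about a vertical axis at x = 0, y = -125 mm in the rig frame. 0 = pointing along the rail, away from the stop (-y of the rig); grows clockwise seen from above; 1.571 = pointing straight across the rail towards the rig's -x side. It can turn from -0.2 to 2.3 and stays where left.
- lock_knob (a point): Top centre of the upright orange knob at the lever's end: 16 mm diameter, 30 mm high (z = 39 to 69 mm in the rig frame), 60 mm from the lever's axis.
- mat: Fixed dark cutting mat, 210 by 210 by 3 mm, origin at its underside centre, on which the four blocks start.
- block_24: White printed spacer block with a dark bore mark on top, 22 mm wide (x), 24 mm long (y), 30 mm high. Origin at its underside centre.
- block_38: White printed spacer block with a dark bore mark on top, 22 mm wide (x), 38 mm long (y), 30 mm high. Origin at its underside centre.
- block_52: White printed spacer block with a dark bore mark on top, 22 mm wide (x), 52 mm long (y), 30 mm high. Origin at its underside centre.
- block_66: White printed spacer block with a dark bore mark on top, 22 mm wide (x), 66 mm long (y), 30 mm high. Origin at its underside centre.
- motor_a: Bystander: black upright gear motor with a white toothed hub, 56 mm foot, 110 mm high.
- motor_b: Bystander: the same kind of motor.
- screwdriver: Bystander: screwdriver lying on the table.
- dish: Bystander: small white bowl, 100 mm across.
- tape: Bystander: roll of clear tape, 90 mm across, lying flat.
Not all that is in view belongs to the job. Leave any blue, green or pink look-alike of the block_66 alone.

How it is judged:
By the outcome, as a careful person would: the job done as asked, in the order asked, and still so for the second after the job is handed in, with the robot touching nothing.
It also fails if it takes over 64 s, if anything falls off the work surface, if the arm or the gripper's body presses on something with over 40 N, if the wrist force passes 120 N, or if a joint passes its speed limit or range.

### The arm

A 6-joint arm with a two-finger parallel gripper is mounted at the origin on the work surface. World frame = base frame: x ahead of the robot, y to its left, z up, the work surface at z = 0. Lengths are in m, angles in degrees, forces in N, time in s.
With the tool pointing down it reaches from about 0.35 to 0.875 m from the base axis. Payload 4.2 kg.
Tool frame: the origin (TCP) lies midway between the tips of the shut fingers; the grasp point (between the pads) lies 19 mm behind it; y points along the fingers, z is the direction in which the jaws open and shut, and the axes are right-handed (so a half turn about y gives the same grasp; the last joint's range is limited). The gripper opens to 87 mm and grips with 3 to 60 N. Pads are 19 mm wide; open, the fingers measure 117 mm over their backs; the gripper's body (75 mm by 190 mm) begins 51 mm behind the grasp point.
Start: joints at [-53.766, 22.042, 0.453, 0, -68.411, -14.817], TCP at [0.228, -0.582, 0.223] pointing down, gripper open.
Joint ranges: [-179.83, 179.83], [-69.29, 118.12], [-61.27, 80.66], [-181.25, 117.63], [-171.15, -9.14], [-177.46, 177.46]. Speed limits (degrees/s): [159.86, 159.86, 180, 180, 180, 180].

### API

Orientations are given as [roll, pitch, yaw] about the fixed x, y, z axes, in that order (R = Rz(yaw) Ry(pitch) Rx(roll)).
In Python, from workcell import env gives the robot as it stands. The module is installed in compiled form; this text tells all that it offers. Calls block until the motion is done:
- env.goto(position, orientation): joint-space move of the TCP to a pose.
- env.move_straight(position, rotation=None, rate=0.15, force_limit=None): straight line of the TCP; rotation=None keeps the orientation; rate is the mean speed in m/s. With force_limit (N) it stops when the force on the tool has changed by that much, and returns True; else False.
- env.set_joints(angles): joint-space move.
- env.gripper_to(opening, grasp_force=None): opening from 0.0 (shut) to 1.0 (fully open); grasp_force is the grip in N (None keeps the last); returns when the fingers have stopped.
- env.dwell(seconds).
- env.inverse_kinematics(position, orientation): joint angles nearest the present ones, or None.
- env.read_state(): the state.
- env.grab_frame(name): name is "scene" or "top"; returns a dict with "image" (480x640x3 uint8, blue, green, red), "fx", "fy", "cx", "cy" (pixels), "D" ([k1, k2, p1, p2, k3] as OpenCV has them; the pictures are not rectified), "position" and "orientation" of the camera in the world. Camera axes: x right, y up, looking along -z (the intrinsics and any distortion apply to the point x, -y, -z); pixel columns grow to the right and rows downward; lengths in m; the calibration is good to about 2 mm. A picture is of the moment at which its call begins. There is no depth.
A pose or a line that the arm cannot do raises env.Unreachable and nothing moves.
- env.close_job(): hands the job in, once; it reports no verdict.
Trained networks look in a picture, given as the dict that the camera call returned (one of the last four; its "shot" number tells which), for a name from the list of things; names that differ only in an ending like _2 or _b are one class to them, and where a whole thing is asked for, a point or a joint stands for the part that bears it (a point fixed in the world has none). Each returns a list of dicts, best first, with "score" (0 to 1); they miss things now and then, are a little off and sometimes report something else, mostly with a low value. They report only what shows in the picture. A call takes as long as a camera call. They do not tell look-alikes from the thing itself.
- env.search_frame(picture, thing): "xyz" ([x, y, z] in m, in world coordinates, good to about 4 mm: the middle of the surface that is visible of it).
- env.trace(picture, thing): "mask" (480x640 bool, what is visible of it).
The state is a dict: "clock": time; "joint_positions": joint angles; "qvel": joint speeds; "joint_torque": joint torques, N m; "position": TCP position; "tool_rot": TCP orientation; "force": force on the tool from outside, world axes, zero at the start; "wrist_torque": the same for the moment, N m; "opening": opening from 0.0 (shut) to 1.0 (fully open).
Only numpy, scipy, OpenCV 4.12 (cv2) and the standard library are available. Lean on these libraries where they do the work, as an engineer would, in place of code of your own. Each camera call takes 0.05 s, during which the arm holds its last target.

## Working session

There is one attempt and no reset: what is moved stays moved. The work goes in short steps, each a Python script; the robot and the scene stay as the last script left them, time stands still between calls to the robot, and variables do not carry over. Pictures are saved under pics/ and viewed, and the job is handed in when it is done.

```bash
mkdir -p pics; cat > h.py <<'E'
import numpy as np, cv2
from scipy.spatial.transform import Rotation as R
from workcell import env
def cam(p):
    K=np.array([[p["fx"],0,p["cx"]],[0,p["fy"],p["cy"]],[0,0,1.]])
    o=np.array(p["orientation"],float)
    Rm=o if o.shape==(3,3) else R.from_euler('xyz',o,degrees=True).as_matrix()
    return K,np.array(p["D"],float),Rm,np.array(p["position"],float)
def proj(p,X):
    K,D,Rm,t=cam(p); X=np.atleast_2d(np.array(X,float))
    c=(X-t)@Rm; c=c*[1,-1,-1]
    return cv2.projectPoints(c.reshape(-1,1,3),np.zeros(3),np.zeros(3),K,D)[0].reshape(-1,2)
def back(p,uv,z):
    K,D,Rm,t=cam(p)
    n=cv2.undistortPoints(np.array(uv,float).reshape(-1,1,2),K,D).reshape(-1,2)
    d=np.c_[n[:,0],-n[:,1],-np.ones(len(n))]@Rm.T
    return t+d*((z-t[2])/d[:,2])[:,None]
E
python3 - <<'E'
from h import *
for n in ["scene","top"]:
    p=env.grab_frame(n); cv2.imwrite(f"pics/{n}0.png",p["image"])
    print(n,p["position"],p["orientation"],p["fx"],p["D"],p["shot"])
    for t in ["rig","carriage","post","pointer","clip_red","lock","lock_knob","mat","block_24","block_38","block_52","block_66"]:
        print(t,[(np.round(r["xyz"],3).tolist(),round(r["score"],2)) for r in env.search_frame(p,t)][:5])
print(env.read_state())
E
```

```text
scene [1.05606305 0.98283213 1.28755231] [ 42.81303788   0.81572195 151.66138099] 609.9637229980568 [-0.18286451  0.          0.          0.          0.        ] 1
rig [([0.568, -0.103, 0.01], 0.76)]
carriage [([0.555, -0.123, 0.041], 0.73), ([0.411, -0.502, 0.022], 0.62)]
post [([0.556, -0.123, 0.041], 0.94)]
pointer [([0.557, -0.121, 0.038], 0.84)]
clip_red []
lock [([0.582, -0.25, 0.041], 0.74)]
lock_knob [([0.586, -0.252, 0.039], 0.53), ([0.554, -0.121, 0.038], 0.17)]
mat [([0.528, 0.274, 0.005], 0.89)]
block_24 [([0.338, 0.434, 0.032], 0.9), ([0.555, 0.465, 0.026], 0.87), ([0.298, 0.243, 0.03], 0.83), ([0.574, 0.329, 0.028], 0.74), ([0.479, 0.336, 0.035], 0.73)]
block_38 [([0.338, 0.434, 0.032], 0.9), ([0.555, 0.465, 0.026], 0.87), ([0.298, 0.243, 0.03], 0.83), ([0.574, 0.329, 0.028], 0.74), ([0.479, 0.336, 0.035], 0.73)]
block_52 [([0.338, 0.434, 0.032], 0.9), ([0.555, 0.465, 0.026], 0.87), ([0.298, 0.243, 0.03], 0.83), ([0.574, 0.329, 0.028], 0.74), ([0.479, 0.336, 0.035], 0.73)]
block_66 [([0.338, 0.434, 0.032], 0.9), ([0.555, 0.465, 0.026], 0.87), ([0.298, 0.243, 0.03], 0.83
[... 1319 characters left out ...]
0.472, 0.323, 0.034], 0.61)]
{'clock': 1.3, 'joint_positions': array([-5.37662199e+01,  2.20428894e+01,  4.51380705e-01, -2.00285834e-03,
       -6.84097567e+01, -1.48152965e+01]), 'qvel': array([ 0.02415426, -0.04055567,  0.04275119, -0.01883092,  0.07019025,
       -0.03771205]), 'joint_torque': array([-9.17568536e-05, -3.90472019e+01,  1.87617624e+01,  4.22431290e+00,
        1.53973431e-02, -4.22923307e-06]), 'position': array([ 0.22824348, -0.58180481,  0.2225236 ]), 'tool_rot': array([-8.99983004e+01, -1.47682437e-03,  2.14177465e+01]), 'force': array([-0.43950266, -0.24399593,  0.42424319]), 'wrist_torque': array([ 0.08357333, -0.04178026, -0.02493051]), 'opening': 0.9993810381285548}
```

View pics/scene0.png

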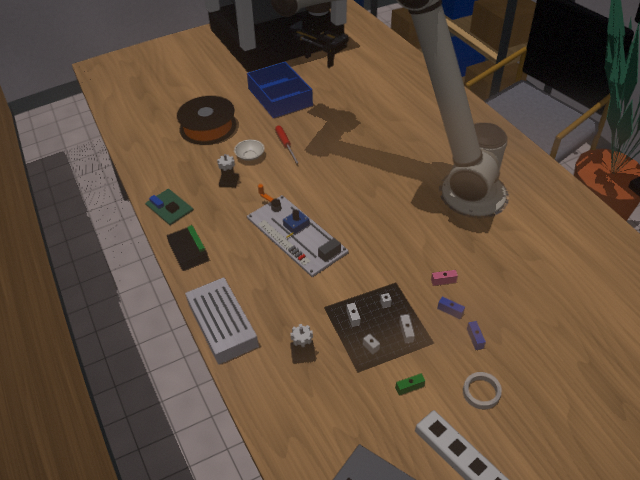

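View pics/top0.png

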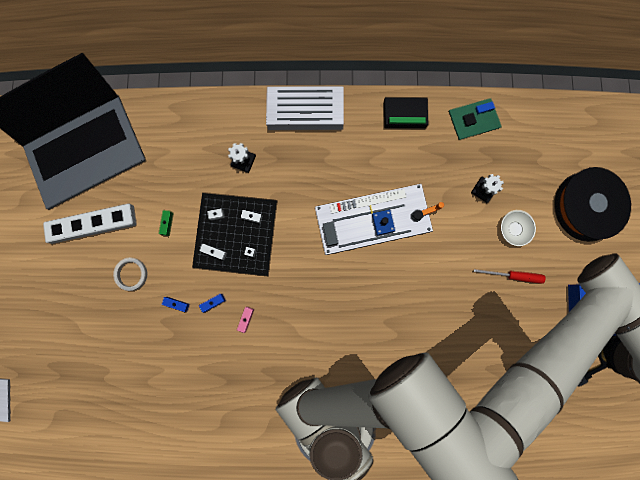

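```bash
python3 - <<'E'
import cv2
t=cv2.imread("pics/top0.png");s=cv2.imread("pics/scene0.png")
cv2.imwrite("pics/t_rig.png",cv2.resize(t[90:300,330:540],(800,800),interpolation=cv2.INTER_CUBIC)[:, :][0:800:1][:800] if 0 else cv2.resize(t[140:290,330:530],(800,600),interpolation=cv2.INTER_CUBIC))
cv2.imwrite("pics/s_rig.png",cv2.resize(s[140:290,220:420],(800,600),interpolation=cv2.INTER_CUBIC))
E
```

```text
(no output)
```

View pics/t_rig.png

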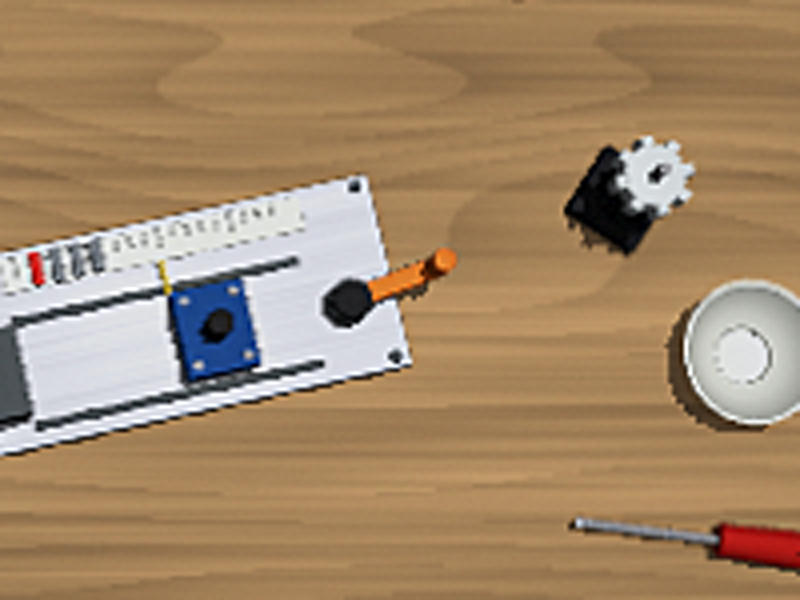

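View pics/s_rig.png

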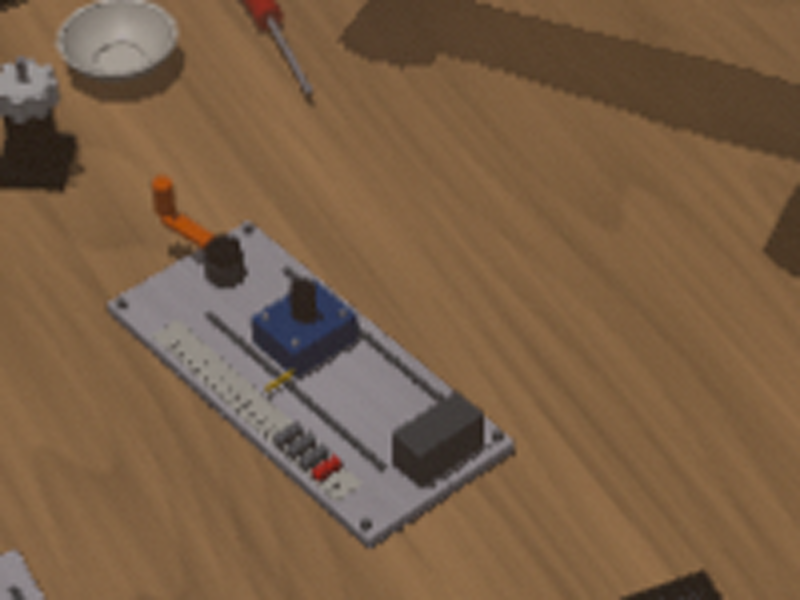

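```bash
python3 - <<'E'
import cv2
t=cv2.imread("pics/top0.png");s=cv2.imread("pics/scene0.png")
cv2.imwrite("pics/t_rig2.png",cv2.resize(t[180:270,310:430],(800,600),interpolation=cv2.INTER_CUBIC))
cv2.imwrite("pics/t_mat.png",cv2.resize(t[185:281,180:308],(800,600),interpolation=cv2.INTER_CUBIC))
cv2.imwrite("pics/s_mat.png",cv2.resize(s[278:374,315:443],(800,600),interpolation=cv2.INTER_CUBIC))
E
```

```text
(no output)
```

View pics/t_rig2.png

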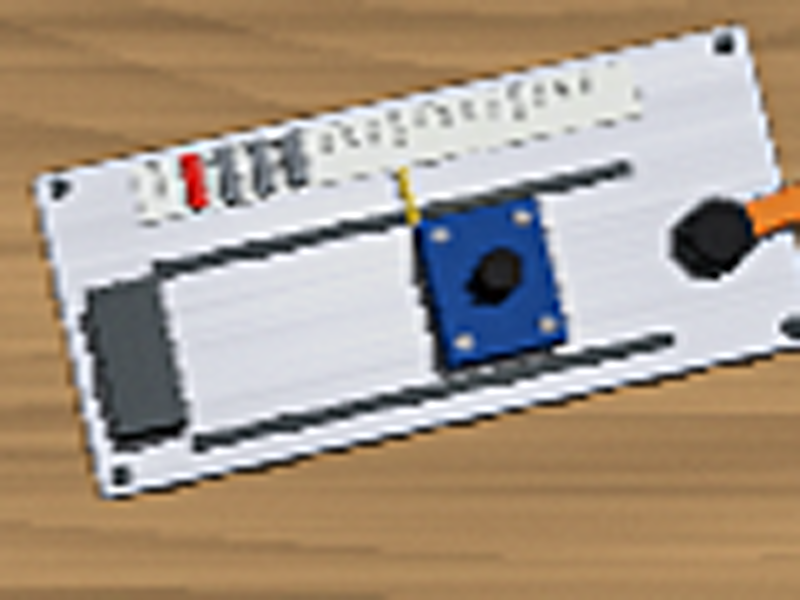

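View pics/t_mat.png

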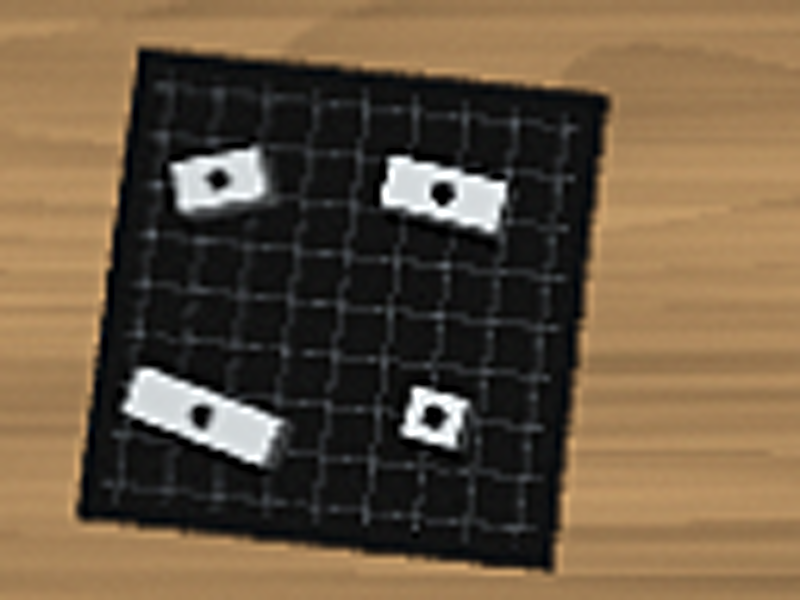

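View pics/s_mat.png

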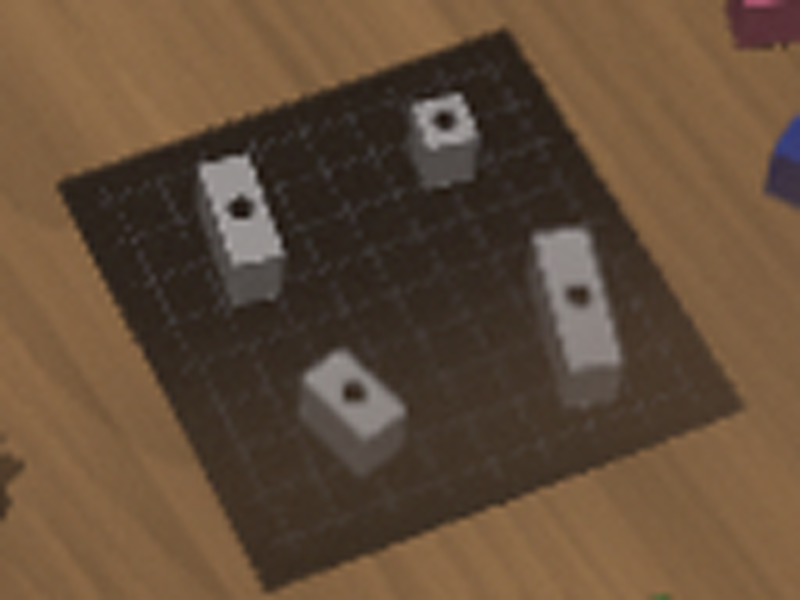

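```bash
cat > fit.py <<'E'
from h import *
from scipy.optimize import least_squares
def un(pts,s,off): return (np.array(pts,float)+.5)/s-.5+off
def fit(obs,x0):
    # obs: list of (pic, local Nx3, uv)
    def w(q,L):
        L=np.array(L,float);c,s=np.cos(q[2]),np.sin(q[2])
        return np.c_[q[0]+c*L[:,0]-s*L[:,1],q[1]+s*L[:,0]+c*L[:,1],L[:,2]]
    f=lambda q:np.concatenate([(proj(p,w(q,L))-uv).ravel() for p,L,uv in obs])
    r=least_squares(f,x0,loss='soft_l1')
    return r.x,f(r.x).reshape(-1,2)
E
python3 - <<'E'
from fit import *
import pickle
s=env.grab_frame("scene");t=env.grab_frame("top")
pickle.dump((s,t),open("cams.pkl","wb"))
C=lambda a,b:[a/1000,b/1000,.012]
Lt=[C(85,-160),C(-50,-160),C(85,140),C(-50,140)]
ut=np.r_[un([[740,22]],6.6667,[310,180]),un([[411,364]],4,[330,140]),un([[36,178],[105,496]],6.6667,[310,180])]
Ls=[C(-50,-160),C(85,-160),C(85,140),C(-50,140)]
us=un([[248,222],[107,303],[370,546],[514,448]],4,[220,140])
for o in ([(t,Lt,ut)],[(s,Ls,us)],[(t,Lt,ut),(s,Ls,us)]):
    q,r=fit(o,[.56,-.1,.0]);print("rig",np.round(q[:2],4),np.degrees(q[2]),np.round(r,2).tolist())
bt=un([[415,387],[470,400],[460,448],[402,434]],6.25,[180,185])
bs=un([[412,102],[462,92],[477,138],[425,150]],6.25,[315,278])
print(back(t,bt,.033).round(4),back(s,bs,.033).round(4))
for u,p in((bt,t),(bs,s)):
    X=back(p,u,.033)[:,:2];print(np.linalg.norm(np.diff(np.r_[X,X[:1]],axis=0),axis=1)*1000,X.mean(0), [np.degrees(np.arctan2(*(b-a)[::-1])) for a,b in zip(X,np.r_[X[1:],X[:1]])])
# clip and pointer, rig frame
c,sn=np.cos(q[2]),np.sin(q[2])
def loc(X): d=X[:,:2]-q[:2]; return np.c_[c*d[:,0]+sn*d[:,1],-sn*d[:,0]+c*d[:,1]]*1000
print("clips top",loc(back(t,un([[195,180],[232,172],[264,165],[296,157]],6.6667,[310,180]),.02)).round(1))
print("pointer",loc(back(t,un([[403,172]],6.6667,[310,180]),.02)).round(1),"carr front top",loc(back(t,un([[416,225],[448,368]],6.6667,[310,180]),.04)).round(1),
 "stop face",loc(back(t,un([[160,278],[187,430]],6.6667,[310,180]),.047)).round(1))
print("post,knob top",loc(back(t,un([[500,268]],6.6667,[310,180]),.07)).round(1),loc(back(t,un([[445,261]],4,[330,140]),.069)).round(1))
print(env.read_state()["clock"])
E
```

```text
rig [ 0.5431 -0.1019] 12.43411035799269 [[0.6, -0.1], [0.53, -0.13], [-0.77, -0.28], [-0.37, 0.53]]
rig [ 0.5455 -0.0974] 12.042522160970806 [[0.51, 0.1], [-0.24, 0.71], [-0.75, -0.17], [0.47, -0.5]]
rig [ 0.5438 -0.1005] 12.31662306548417 [[0.19, -0.25], [0.02, -0.25], [-1.23, -0.65], [-0.94, 0.18], [0.32, -0.64], [-0.26, 0.04], [-0.44, -1.25], [0.56, -1.64]]
[[0.4841 0.2336 0.033 ]
 [0.4785 0.21   0.033 ]
 [0.4581 0.214  0.033 ]
 [0.4641 0.2388 0.033 ]] [[0.4791 0.2116 0.033 ]
 [0.4583 0.2174 0.033 ]
 [0.4657 0.2404 0.033 ]
 [0.4875 0.2351 0.033 ]]
[24.20653866 20.79314545 25.52332715 20.68833614] [0.4711887  0.22411809] [np.float64(-103.25302379174768), np.float64(168.90757503383117), np.float64(76.52948192946198), np.float64(-14.728457153031377)]
[21.60428937 24.16084535 22.49463391 24.92995706] [0.47263675 0.22611853] [np.float64(164.65473322537431), np.float64(72.12368986165556), np.float64(-13.519655037890226), np.float64(-109.82199213790521)]
clips top [[66.6 74.6]
 [66.6 59.2]
 [66.6 45.9]
 [67.1 32.6]]
pointer [[51.8 -8.5]] carr front top [[ 26.9  -6.4]
 [-31.7  -6. ]] stop face [[ 27.   98.1]
 [-34.1 100.7]]
post,knob top [[ -0.5 -31.1]] [[   6.4 -185.1]]
1.4
```

The red clip (top view px 339,207) is nearest the stop. The four clips measure 25, 41, 54 and 67 mm from the face, so red is at 24 mm.

The white blocks on the mat, in the top view:

| Block | Pixel |
|---|---|
| 24 | (249,252) |
| 38 | (215,213) |
| 52 | (251,216) |
| 66 | (212,252) |

The one I want is the nearly square block at (249,252). Both views measure it at about 24–25 by 21–22 mm, with the long axis at about 75°. The enlarged mat crop shows the same thing.

```bash
cat >> h.py <<'E'
RX,RY,RYAW=0.5435,-0.1005,12.3
def rig(x,y,z):
    a=np.radians(RYAW);c,s=np.cos(a),np.sin(a);x,y=x/1000,y/1000
    return [RX+c*x-s*y,RY+s*x+c*y,z/1000]
def st(m=""):
    s=env.read_state();print(m,"t",round(s["clock"],2),"pos",s["position"].round(4),"rot",s["tool_rot"].round(1),"F",s["force"].round(1),"open mm",round(s["opening"]*87,1),"j",s["joint_positions"].round(0))
E
python3 - <<'E'
from h import *
for n,P,y in (("pick",[.472,.225,.01],(75,-105)),("place",rig(0,80,20),(102.3,-77.7)),("push0",rig(0,-65,50),(102.3,-77.7)),("knob0",rig(6,-185,50),(102.3-6,-83.7)),("knob1",rig(-60,-125,50),(12.3,-167.7))):
    for yy in y:
        q=env.inverse_kinematics(P,[-90,0,yy]);print(n,yy,None if q is None else np.round(q))
E
```

```text
pick 75 [ 43.  27. -28.  -0. -35. -58.]
pick -105 [ 43.  27. -28.   0. -35. 122.]
place 102.3 [ 15.  27. -27.   0. -36.  -3.]
place -77.7 [ 15.  27. -27.   0. -36. 177.]
push0 102.3 [ -0.  28. -18.   0. -44.  13.]
push0 -77.7 [  -0.   28.  -18.    0.  -44. -167.]
knob0 96.3 [-11.  34.  -7.   0. -49.  18.]
knob0 -83.7 [ -11.   34.   -7.   -0.  -49. -162.]
knob1 12.3 [ -8.  27. -21.  -0. -43. -69.]
knob1 -167.7 [ -8.  27. -21.   0. -43. 111.]
```

```bash
python3 - <<'E'
from h import *
env.gripper_to(0.55,15)
env.goto([.472,.225,.13],[-90,0,75])
st("above")
env.move_straight([.472,.225,.0095],rate=.12,force_limit=8)
st("down")
env.gripper_to(0.0,20); st("grip")
env.move_straight([.472,.225,.11],rate=.12)
st("up")
p=env.grab_frame("scene");cv2.imwrite("pics/s_held.png",cv2.resize(p["image"][220:400,270:510],(800,600),interpolation=cv2.INTER_CUBIC))
E
```

```text
above t 5.3 pos [0.4723 0.2245 0.13  ] rot [-90.    0.   74.9] F [-0.5 -1.1  0.6] open mm 48.2 j [ 43.  17. -21.   0. -51. -58.]
down t 6.46 pos [0.4725 0.2254 0.0101] rot [-90.1  -0.1  75. ] F [0.1 1.  1.1] open mm 47.8 j [ 43.  27. -28.   0. -35. -58.]
grip t 7.03 pos [0.4721 0.2251 0.0097] rot [-90.  -0.  75.] F [-1.   0.2  2.6] open mm 21.9 j [ 43.  27. -28.   0. -35. -58.]
up t 8.03 pos [0.4715 0.2246 0.1092] rot [-89.9   0.1  75. ] F [-0.2  0.2 -0.2] open mm 21.8 j [ 43.  19. -23.  -0. -49. -58.]
```

View pics/s_held.png

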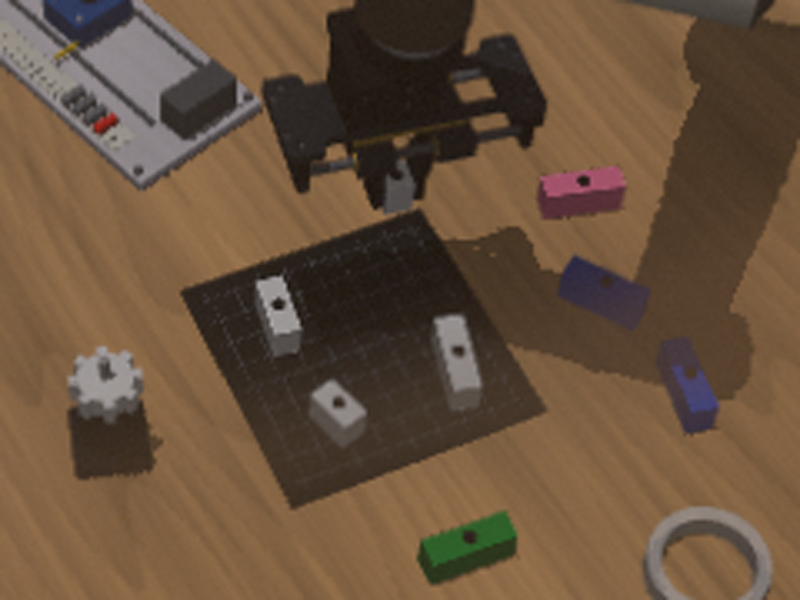

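The jaws closed at 21.9 mm, so the block is gripped across its 22 mm width. Next I place it in the gap.

```bash
python3 - <<'E'
from h import *
O=[-90,0,102.3]
env.goto(rig(0,77,110),O); st("above")
env.move_straight(rig(0,77,35),rate=.15,force_limit=8)
print(env.move_straight(rig(0,77,20),rate=.05,force_limit=5)); st("low")
print(env.move_straight(rig(0,98,20),rate=.03,force_limit=5)); st("stop")
p=env.grab_frame("scene");cv2.imwrite("pics/s_place.png",cv2.resize(p["image"][170:305,240:420],(800,600),interpolation=cv2.INTER_CUBIC))
E
```

```text
above t 9.08 pos [ 0.5271 -0.0249  0.1097] rot [-90.   -0.  102.3] F [-0.3 -0.4  0.1] open mm 21.8 j [ 15.  19. -22.  -0. -49.  -3.]
False
low t 10.18 pos [ 0.527  -0.0254  0.0198] rot [-90.    0.  102.3] F [-0.4 -1.1 -0.8] open mm 22.0 j [ 15.  27. -27.   0. -36.  -3.]
True
stop t 10.62 pos [ 0.5252 -0.0163  0.02  ] rot [-9.000e+01  1.000e-01  1.023e+02] F [-0.1 -1.7  2. ] open mm 22.1 j [ 16.  26. -27.   0. -36.  -4.]
```

View pics/s_place.png

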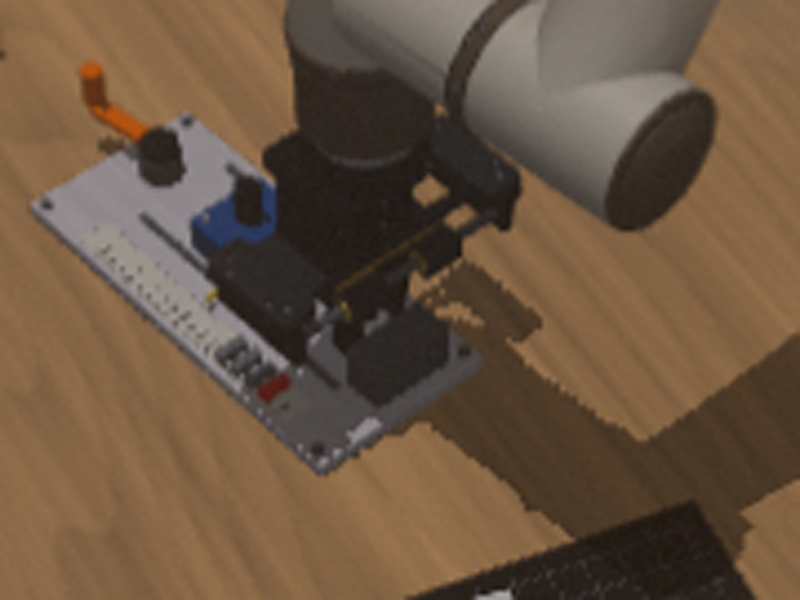

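```bash
python3 - <<'E'
from h import *
s=env.read_state();P=s["position"].copy()
print(env.move_straight([P[0],P[1],.015],rate=.02,force_limit=4)); st("touch")
env.gripper_to(0.36); st("open")
P=env.read_state()["position"]
env.move_straight([P[0],P[1],.12],rate=.12); 
env.gripper_to(0.0,15)
env.goto(rig(0,-58,120),[-90,0,102.3]); st("behind")
t=env.grab_frame("top");cv2.imwrite("pics/t_pl.png",cv2.resize(t["image"][180:270,310:430],(800,600),interpolation=cv2.INTER_CUBIC))
p=env.grab_frame("scene");cv2.imwrite("pics/s_pl.png",cv2.resize(p["image"][170:305,240:420],(800,600),interpolation=cv2.INTER_CUBIC))
E
```

```text
True
touch t 10.88 pos [ 0.5252 -0.0164  0.0185] rot [-8.990e+01  1.000e-01  1.023e+02] F [ 0.1 -0.   3.4] open mm 22.1 j [ 16.  27. -27.   0. -36.  -4.]
open t 11.39 pos [ 0.5248 -0.0168  0.018 ] rot [-8.990e+01  1.000e-01  1.023e+02] F [ 1.2 -1.3  0.5] open mm 30.9 j [ 16.  27. -27.   0. -36.  -4.]
behind t 13.85 pos [ 0.5556 -0.1578  0.1197] rot [-90.   -0.  102.2] F [-0.  -0.3  1. ] open mm 0.5 j [  0.  23. -14.  -0. -53.  12.]
```

View pics/t_pl.png

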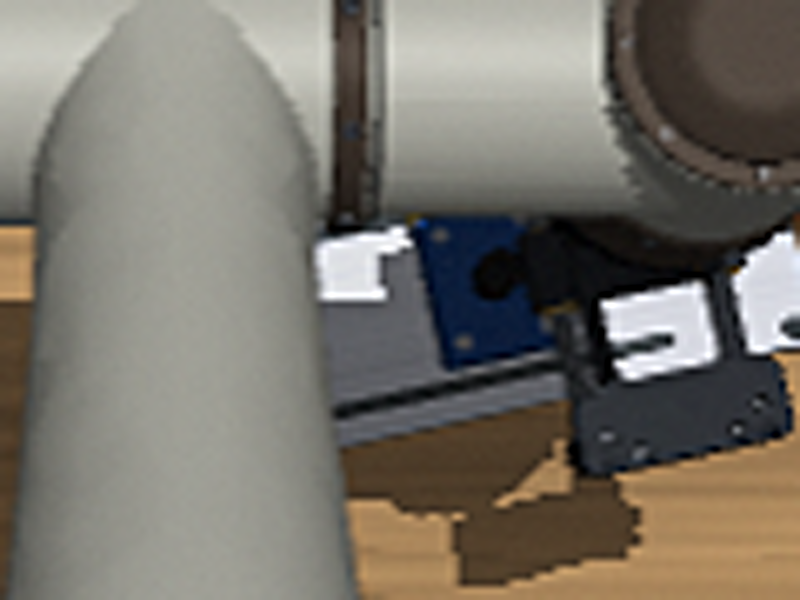

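View pics/s_pl.png

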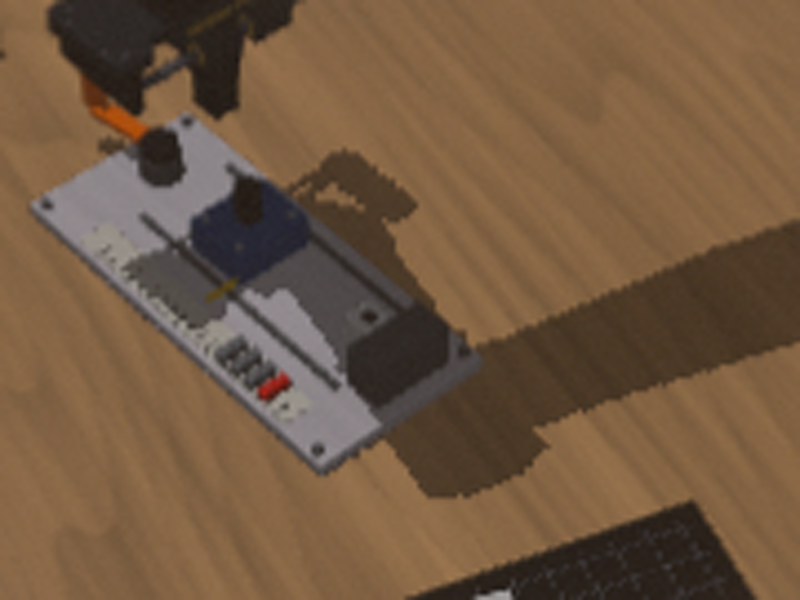

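```bash
python3 - <<'E'
from fit import *
import pickle
s,t=pickle.load(open("cams.pkl","rb"))
sc=800/180
uv=un([[370,315],[248,186]],sc,[240,170])
q=[.5455,-.0974,np.radians(12.04)]
for z,u in ((.042,uv[:1]),(.07,uv[1:])):
    X=back(s,u,z)[0]; d=X[:2]-q[:2];c,sn=np.cos(q[2]),np.sin(q[2])
    print(X,(c*d[0]+sn*d[1])*1e3,(-sn*d[0]+c*d[1])*1e3)
E
```

```text
[ 0.52366575 -0.01670408  0.042     ] -4.521216493353935 83.47529132090254
[ 0.55034136 -0.12919453  0.07      ] -1.8973014726392998 -32.10500271199269
```

```bash
python3 - <<'E'
from h import *
j=env.read_state()["joint_positions"].copy(); j[0]=-50
env.set_joints(j); st()
t=env.grab_frame("top");cv2.imwrite("pics/t_pl2.png",cv2.resize(t["image"][195:255,320:400],(800,600),interpolation=cv2.INTER_CUBIC))
p=env.grab_frame("scene");cv2.imwrite("pics/s_pl2.png",cv2.resize(p["image"][205:280,270:370],(800,600),interpolation=cv2.INTER_CUBIC))
E
```

```text
t 15.73 pos [ 0.2351 -0.5274  0.1201] rot [-90.   -0.   52.1] F [-0.   0.1 -0.2] open mm 0.7 j [-50.  23. -14.  -0. -53.  12.]
```

View pics/t_pl2.png

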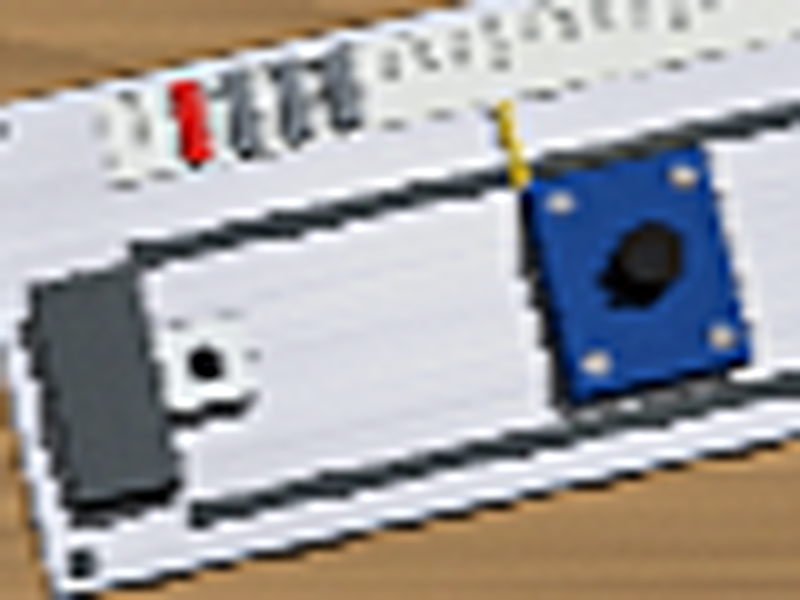

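View pics/s_pl2.png

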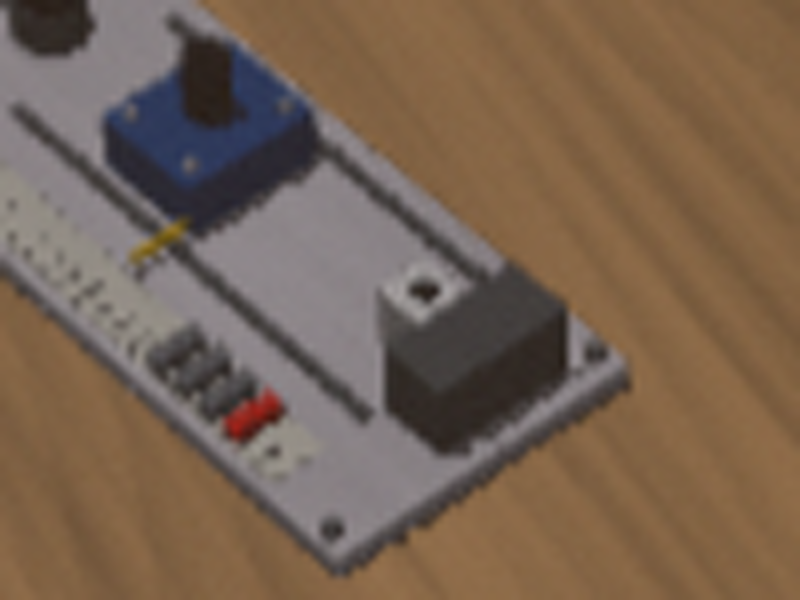

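From above, the block's bore (crop 205,363) lies on the line through the middle of the stop face. The block is squared up against the stop. Next I push the carriage.

```bash
python3 - <<'E'
from h import *
O=[-90,0,102.3]
env.goto(rig(0,-62,110),O)
print(env.move_straight(rig(0,-62,52),rate=.12,force_limit=6)); st("low")
print(env.move_straight(rig(0,20,52),rate=.06,force_limit=25)); st("mid")
print(env.move_straight(rig(0,50,52),rate=.025,force_limit=14)); st("end")
a=np.radians(RYAW+90);d=np.array([np.cos(a),np.sin(a)])
S=env.read_state();print("along",(S["position"][:2]-[RX,RY])@d*1e3,S["force"][:2]@d)
p=env.grab_frame("scene");cv2.imwrite("pics/s_push.png",cv2.resize(p["image"][170:290,240:400],(800,600),interpolation=cv2.INTER_CUBIC))
E
```

```text
False
low t 18.24 pos [ 0.5571 -0.1615  0.0524] rot [-90.    0.  102.3] F [ 0.3 -0.2  0.1] open mm 0.7 j [ -0.  28. -18.   0. -44.  12.]
False
mid t 19.76 pos [ 0.5387 -0.0808  0.0515] rot [-89.9  -0.  102.2] F [ 0.2 -0.7  0.2] open mm 0.2 j [  9.  25. -23.  -0. -42.   4.]
True
end t 20.42 pos [ 0.5362 -0.0696  0.0516] rot [-89.9   0.2 102.4] F [ 1.8 -2.9 -0.5] open mm 0.5 j [ 10.  25. -24.   0. -42.   2.]
along 31.75681764542028 -3.1927530234869606
```

View pics/s_push.png

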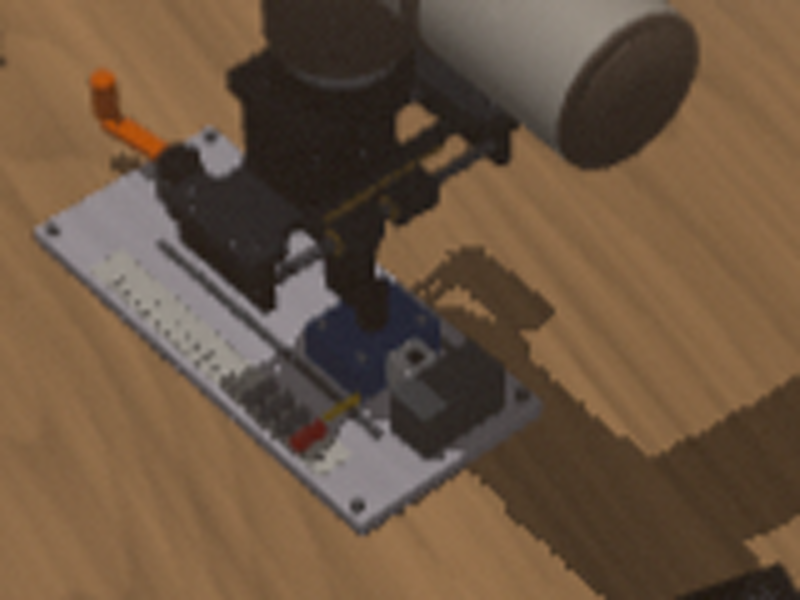

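```bash
python3 - <<'E'
from h import *
O=[-90,0,102.3]
a=np.radians(RYAW+90);d=np.array([np.cos(a),np.sin(a)])
al=lambda:((env.read_state()["position"][:2]-[RX,RY])@d*1e3).round(2)
print(env.move_straight(rig(0,42,52),rate=.02,force_limit=15),al()); st("push2")
P=env.read_state()["position"]; y=al()
env.move_straight(rig(0,y-25,52),rate=.1)
env.move_straight(rig(0,y-25,120),rate=.15)
env.gripper_to(0.5,12)
# knob approach: start angle about -6 deg
th=np.radians(-6);k=(-60*np.sin(th),-125-60*np.cos(th))
env.goto(rig(*k,125),[-90,0,102.3+6]); st("above knob")
p=env.grab_frame("scene");cv2.imwrite("pics/s_kn.png",cv2.resize(p["image"][160:295,230:410],(800,600),interpolation=cv2.INTER_CUBIC))
t=env.grab_frame("top");cv2.imwrite("pics/t_kn.png",cv2.resize(t["image"][180:270,310:430],(800,600),interpolation=cv2.INTER_CUBIC))
E
```

```text
True 31.71
push2 t 20.75 pos [ 0.5362 -0.0696  0.0516] rot [-89.8   0.3 102.4] F [ 1.  -2.8  1.5] open mm 0.5 j [ 10.  25. -24.   0. -42.   2.]
above knob t 23.52 pos [ 0.5886 -0.2794  0.1246] rot [-90.   -0.  108.3] F [ 0.6  0.1 -0.1] open mm 43.3 j [-11.  29.  -3.  -0. -58.  29.]
```

View pics/s_kn.png

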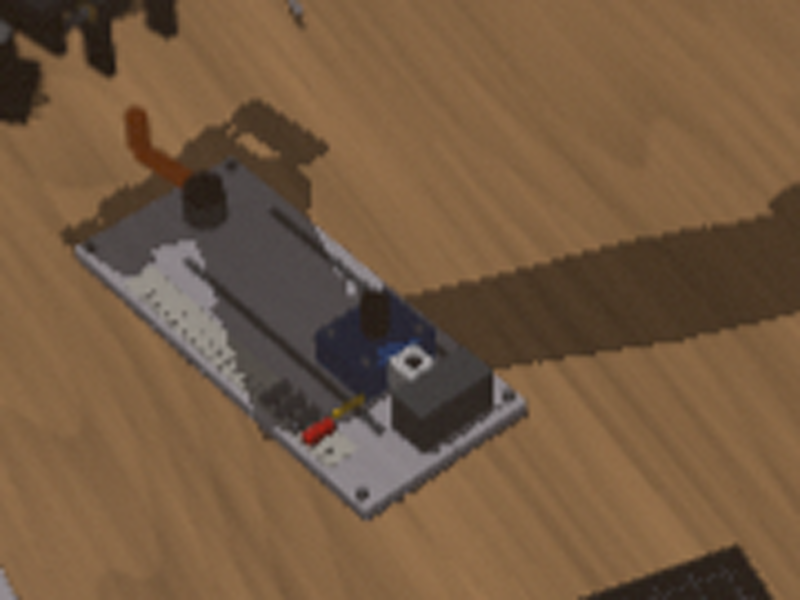

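View pics/t_kn.png

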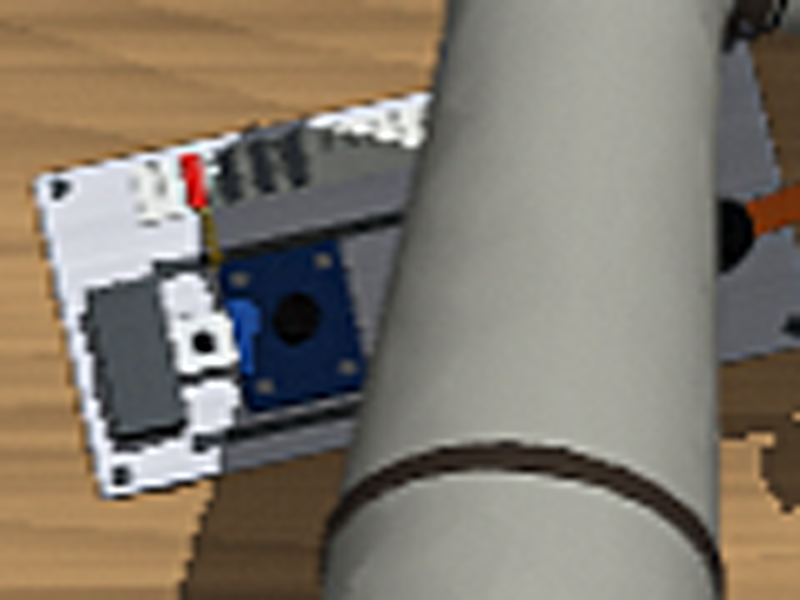

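The block is held between the carriage and the stop, and the pointer meets the red clip (top crop 205,210). Now the lever.

```bash
python3 - <<'E'
from h import *
def K(deg,z):
    th=np.radians(deg);return rig(-60*np.sin(th),-125-60*np.cos(th),z),[-90,0,102.3-deg]
p,o=K(-6,49)
print(env.move_straight(p,rate=.12,force_limit=6)); st("down")
env.gripper_to(0.0,12); st("grip")
for a in (4,16,28,40,52,64,76,84,90):
    p,o=K(a,49); r=env.move_straight(p,rotation=o,rate=.06,force_limit=30)
    S=env.read_state();print(a,r,S["force"].round(1),round(S["opening"]*87,1))
    if r: break
st()
p=env.grab_frame("scene");cv2.imwrite("pics/s_lk.png",cv2.resize(p["image"][160:295,230:410],(800,600),interpolation=cv2.INTER_CUBIC))
E
```

```text
False
down t 24.4 pos [ 0.5897 -0.2796  0.0498] rot [-9.010e+01  1.000e-01  1.083e+02] F [-0.3 -0.4  0.7] open mm 43.2 j [-11.  34.  -7.   0. -49.  30.]
grip t 25.0 pos [ 0.5897 -0.2797  0.0494] rot [-9.010e+01  1.000e-01  1.083e+02] F [1.4 0.7 0. ] open mm 15.7 j [-11.  34.  -7.   0. -49.  30.]
4 False [-0.2 -0.3  2.3] 15.8
16 False [-0.2 -2.7  1.9] 15.3
28 False [-0.8 -3.3  4. ] 15.5
40 False [-1.  -2.4  5.5] 15.8
52 False [-2.1 -1.5  5.9] 15.4
64 False [-2.1 -2.4  6. ] 15.5
76 False [-2.4 -1.3  7.1] 15.5
84 False [-2.  -0.3  6.2] 15.7
90 False [-1.7  0.3  6.4] 15.3
 t 28.02 pos [ 0.5118 -0.235   0.0492] rot [-90.    0.   12.6] F [-1.7  0.3  6.4] open mm 15.3 j [ -8.  27. -21.  -0. -43. -69.]
```

View pics/s_lk.png

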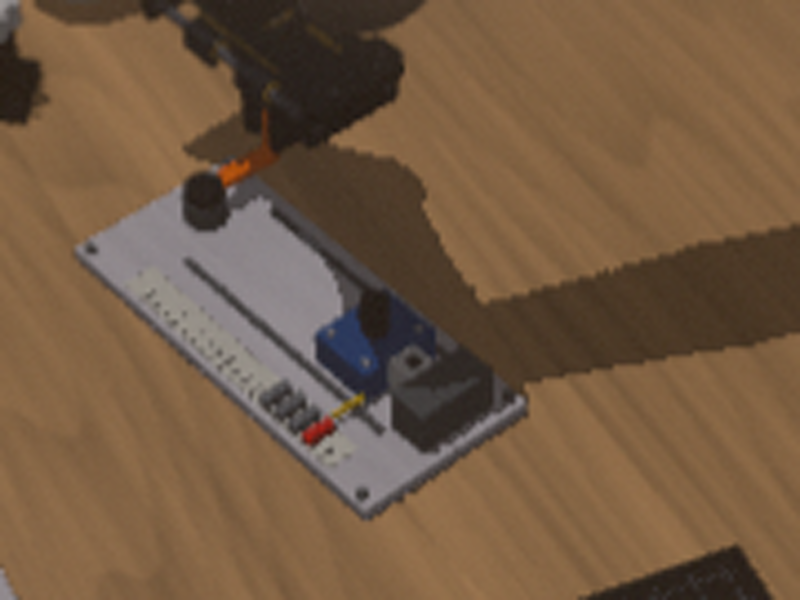

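The lever followed round to about 90°. I'll release it, get clear and check from both cameras.

```bash
python3 - <<'E'
from fit import *
env.gripper_to(0.4); 
P=env.read_state()["position"]; env.move_straight([P[0],P[1],.16],rate=.15)
j=env.read_state()["joint_positions"].copy(); j[0]=-55
env.set_joints(j); st()
t=env.grab_frame("top");cv2.imwrite("pics/t_f.png",cv2.resize(t["image"][175:275,310:443],(800,600),interpolation=cv2.INTER_CUBIC));cv2.imwrite("pics/t_full.png",t["image"])
p=env.grab_frame("scene");cv2.imwrite("pics/s_f.png",cv2.resize(p["image"][180:285,230:370],(800,600),interpolation=cv2.INTER_CUBIC))
E
```

```text
t 31.27 pos [ 0.1793 -0.533   0.159 ] rot [-89.9   0.1 -34.4] F [0.4 0.6 0.4] open mm 34.7 j [-55.  19. -14.  -0. -57. -69.]
```

View pics/t_f.png

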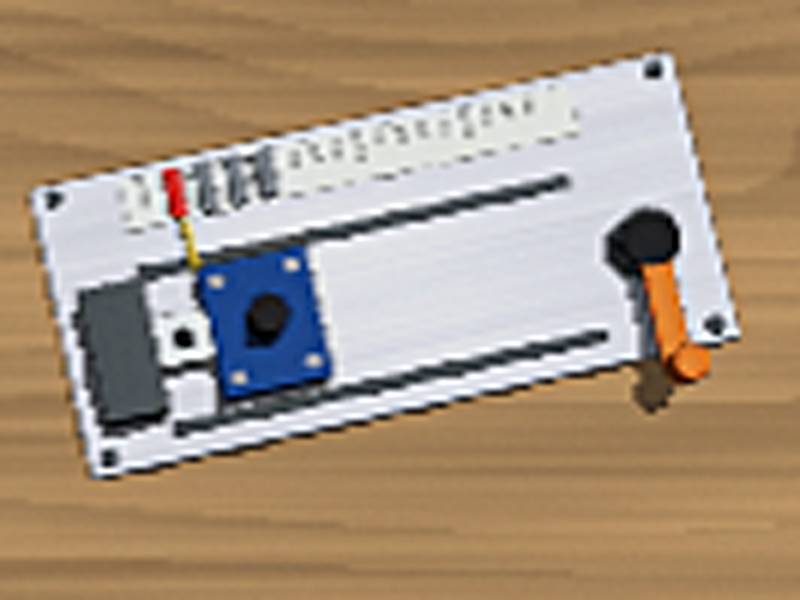

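View pics/s_f.png

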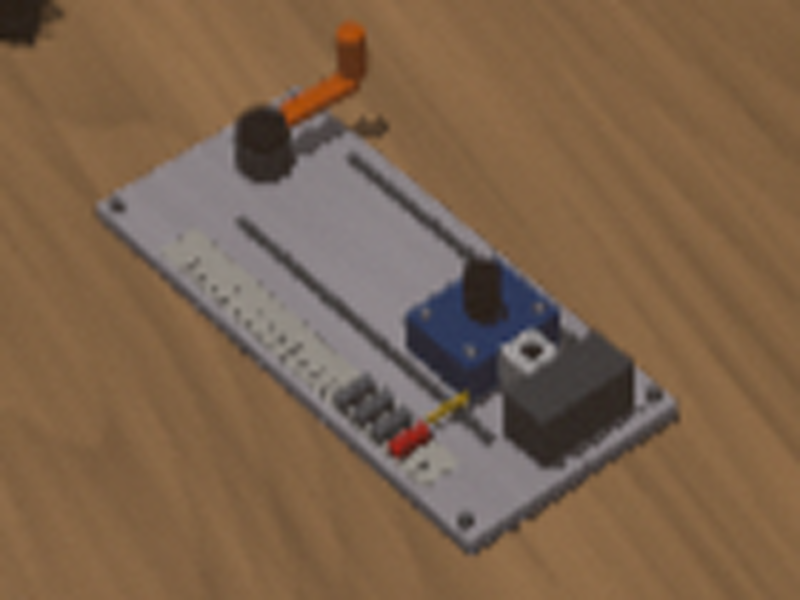

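View pics/t_full.png

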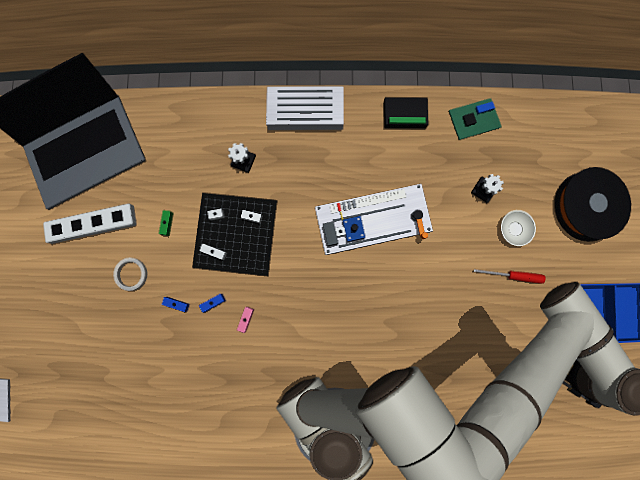

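```bash
python3 - <<'E'
from fit import *
import pickle
s,t=pickle.load(open("cams.pkl","rb"))
for p,uv,q in ((t,un([[692,358]],800/133,[310,175]),(.5431,-.1019,12.43)),(s,un([[351,31]],800/140,[230,180]),(.5455,-.0974,12.04))):
    X=back(p,uv,.069)[0];a=np.radians(q[2]);d=X[:2]-q[:2];c,n=np.cos(a),np.sin(a)
    x,y=(c*d[0]+n*d[1])*1e3,(-n*d[0]+c*d[1])*1e3
    print(x,y,np.degrees(np.arctan2(-x,-(y+125))))
E
```

```text
-58.49929018657433 -123.59075680786718 91.37998381216336
-62.110996325600105 -127.61644293007335 87.58782557030892
```

```bash
python3 - <<'E'
from h import *
env.close_job(); st()
E
```

```text
the job is handed in; nothing more can be done
the job is handed in; nothing more can be done
```

The slide is set and the job is handed in, at about 31 s of the 64 s allowed. No verdict was reported.

- **Block:** The red clip is the one nearest the stop, at 24 mm, so I used the 24 mm block. The jaws closed at 21.9 mm, which confirmed they gripped it across its 22 mm width. I laid it lengthways in the middle of the rail, against the stop.
- **Carriage:** I pushed it by the post until it stopped firmly, and a second push did not move it. The last pictures show the block held between carriage and stop, with the yellow pointer at the red clip.
- **Lock lever:** I turned it by its knob. The two camera views give 91.4° and 87.6°, a mean of about 89.5°. From above, the lever's edge is within about 1° of the plate's edge.
- **Everything else:** The other three blocks are still on the mat, and in the top view nothing else appears to have moved. The arm ended clear of everything.

**Disagreements:** The two cameras' rig positions differ by 2–5 mm, and I worked with a compromise between them. One early estimate put the block about 3 mm off the rail's middle and a few millimetres short of the stop. A clear top view afterwards showed it centred and touching.

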